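# Fetch the toy bus from behind the paint pots

## Robot

A 6-joint arm with a two-finger parallel gripper is mounted at the origin on the work surface. World frame = base frame: x ahead of the robot, y to its left, z up, the work surface at z = 0. Lengths are in m, angles in rad, forces in N, time in s.
With the tool pointing down it reaches from about 0.225 to 0.875 m from the base axis. Payload 3.4 kg.
Tool frame: the origin (TCP) lies on the centre line of the jaws, within the pads' length; the fingertips stand 17 mm ahead of it and the grasp point (between the pads) lies 2 mm behind it; z points along the fingers, y is the line along which they close (so a half turn about z gives the same grasp; the last joint's range is limited). The gripper opens to 85 mm and grips with 20 to 120 N. Pads are 22 mm wide; open, the fingers measure 114 mm over their backs; the gripper's body (76 mm by 85 mm) begins 54 mm behind the grasp point. The pads swing forward as they close: fully open they stand 13 mm farther back than shut.
Start: joints at [-1.333, 0.276, 1.505, -0, 1.361, -0.121], TCP at [0.202, -0.538, 0.248] pointing down, gripper open.
Joint ranges: [-2.89, 2.89], [-0.75, 2.08], [0.22, 2.7], [-1.18, 4.32], [0.11, 2.71], [-2.7, 2.7]. Speed limits (rad/s): [2.57, 2.57, 3.14, 3.14, 3.14, 3.14].

## Interface

Orientations are given as a unit quaternion [w, x, y, z].
In Python, from rig import manip gives the robot as it stands.
- The arm moves only by the tool move_arm, never from a script. Its argument "steps" is one flat list of numbers, 7 for each row, row after row: the turn, a rotation vector about the world's x, y, z normalised to -1 to 1, where 1 is 360 degrees, then the shift along the world's x, y, z normalised to -1 to 1, where 1 is 1 m, then the opening, from -1 (shut) to 1 (fully open). A call has exactly 10 rows; each row is the pose to reach, as a shift and turn from the pose commanded when the call began, turning the shorter way round; what a row does not reach only later rows make up. A row lasts 1/10 s, in which the tool goes at most 50 mm and 8.59 degrees, less where a joint would pass 70% of its speed; a pose out of reach is approached as far as the arm can. A call with a number of a shift or a turn outside -1 to 1 is refused whole. A call with a gripper value outside its range is refused whole. The fingers move at their own pace and stop on an object; "squeeze" is the grip in N (left out, the last holds). Time passes only in rows, so rows that repeat a pose let the fingers close, or fill a call up. It gives the time, the measured TCP pose, the force, the opening and the grip force at its end, in the units of the state.
- manip.get_state(): the state, without advancing time (a new reading comes with each control period).
- manip.get_image(name): name is "scene" or "top"; returns a dict with "pixels" (384x512x3 uint8, blue, green, red), "fx", "fy", "cx", "cy" (pixels), "R" (3x3) and "t" (3): a world point X has camera coordinates R X + t. Camera axes: x right, y down, z forward; pixel columns grow to the right and rows downward; lengths in m; the calibration is good to about 2 mm. A picture is of the moment at which its call begins. There is no depth.
- manip.sign_off(): hands the job in; it is judged then, once.
The state is a dict: "clock": time; "qpos": joint angles; "qd": joint speeds; "effort": joint torques, N m; "position": TCP position; "ee_rot": TCP orientation; "contact_force": force on the tool from outside, world axes, zero at the start; "moment": the same for the moment, N m; "width": finger opening in m; "gripper_force": force on a finger pad.
Only numpy, scipy, OpenCV 4.12 (cv2) and the standard library are available. Lean on these libraries where they do the work, as an engineer would, in place of code of your own. Each camera call takes 0.05 s, during which the arm holds its last target. There are 200 camera calls.

## Task

The bare toy bus behind the three lidded pots on the drying board is next to be painted. First clear all three pots to the side mat and, only when all of them stand there, take the bus to the painting stand and set it down on its wheels in the middle, lengthwise between the two end stops; then put each pot back, upright, on the middle of the pad it came from. Never tip a pot over, and leave the cup of brushes where it is.

Things in the scene. Friction and masses are not known exactly. Their poses are not given: they have to be found in the camera images.
- pot_round: Low round pot: cylinder 60 mm diameter, 56 mm tall, 84 mm with the knob. All three pots are plain aluminium with a thin blue paint band and carry on top an upright black knob, 22 mm diameter and 28 mm tall, by which they are lifted. Origin: centre of its underside, z up. Starts on the large round pad (underside 15 mm above the table). About 0.22 kg.
- pot_square: Square pot: 54 x 54 mm, 68 mm tall, 96 mm with the knob (its knob, like the others, stands in the middle). Origin: centre of its underside, z up. Its x and y axes are square to its sides. Starts on the square pad, sides parallel to the pad's. About 0.25 kg.
- pot_cone: Tall tapering pot: 52 mm diameter for the lowest 30 mm, narrowing to 32 mm at 84 mm; 112 mm with the knob. Origin: centre of its underside, z up. Starts on the small round pad. About 0.18 kg.
- bus: Bare wooden toy bus: block 140 mm long, 40 wide (44 over its fixed wheels, axles 45 mm either side of the middle), 46 tall, 0.16 kg. Origin: middle of its underside at the wheels' feet; x along its length. Stands on the drying board (top 12 mm above the table) 9 mm behind the pots, along their row; gripped across its middle once they are gone. A 24 mm high rail stands 31 mm behind it.
- pad_large: Large round grey felt pad, 3 mm thick, fixed on the drying board, its top 15 mm above the table. The three pads lie in a row, 74 mm apart, in any order, along the front of the board; each rim shows round its pot. Origin: centre of its underside; its x axis points to the bus, square to the row. 70 mm diameter; home of the low round pot.
- pad_square: Square grey felt pad, 3 mm thick, fixed on the drying board, its top 15 mm above the table. The three pads lie in a row, 74 mm apart, in any order, along the front of the board; each rim shows round its pot. Origin: centre of its underside; its x axis points to the bus, square to the row. 66 x 66 mm; home of the square pot.
- pad_small: Small round grey felt pad, 3 mm thick, fixed on the drying board, its top 15 mm above the table. The three pads lie in a row, 74 mm apart, in any order, along the front of the board; each rim shows round its pot. Origin: centre of its underside; its x axis points to the bus, square to the row. 58 mm diameter; home of the tapering pot.
- stand: Painting stand, fixed: plywood plate 200 x 90 mm, 10 mm thick, with an 18 mm high, 60 mm wide wooden stop across each end; 160 mm between the stops' inner faces, the long sides open. Origin: centre of its underside; x along its length, z up. To the robot's left or right.
- mat: Side mat, fixed: black rubber, 280 x 140 mm, 4 mm thick, empty at the start. Origin: centre of its underside; x along its length. To the robot's right or left, on the other side from the stand.
- brush_cup: White cup full of brushes, to be left alone: 68 mm diameter, brushes up to 140 mm above the table; it stands loose between the robot and the drying board. Origin: centre of its underside.

How it is judged:
On the way, in this order (a step that is already met when the one before it is completed fails the run):
1. all three pots stand released on the side mat and the bus has not been taken from its place (moved less than 30 mm) (x of pot_round in the frame of mat between -0.13 and 0.13 m and y of pot_round in the frame of mat between -0.062 and 0.062 m and z of pot_round in the frame of mat between 0 and 0.009 m and angle between each of pot_round, pot_square, pot_cone's own z axis and vertical below 0.12 rad and linear speed of each of pot_round, pot_square, pot_cone below 0.03 m/s and contact force between the fingers and pot_round below 0.1 N and x of pot_square in the frame of mat between -0.13 and 0.13 m and y of pot_square in the frame of mat between -0.062 and 0.062 m and z of pot_square in the frame of mat between 0 and 0.009 m and contact force between the fingers and pot_square below 0.1 N and x of pot_cone in the frame of mat between -0.13 and 0.13 m and y of pot_cone in the frame of mat between -0.062 and 0.062 m and z of pot_cone in the frame of mat between 0 and 0.009 m and contact force between the fingers and pot_cone below 0.1 N and distance of bus from where it was at the start of the episode below 0.03 m), for 0.2 s.
2. the bus stands released in the middle of the stand while all three pots are on the mat (x of bus in the frame of stand between -0.0125 and 0.0125 m and y of bus in the frame of stand between -0.0125 and 0.0125 m and z of bus in the frame of stand between 0.006 and 0.015 m and angle between the x axis of bus and the x axis of stand, either way round below 0.14 rad and angle between bus's own z axis and vertical below 0.1 rad and linear speed of bus below 0.02 m/s and contact force between the fingers and bus below 0.1 N and x of pot_round in the frame of mat between -0.13 and 0.13 m and y of pot_round in the frame of mat between -0.062 and 0.062 m and z of pot_round in the frame of mat between 0 and 0.009 m and angle between each of pot_round, pot_square, pot_cone's own z axis and vertical below 0.12 rad and linear speed of each of pot_round, pot_square, pot_cone below 0.03 m/s and contact force between the fingers and pot_round below 0.1 N and x of pot_square in the frame of mat between -0.13 and 0.13 m and y of pot_square in the frame of mat between -0.062 and 0.062 m and z of pot_square in the frame of mat between 0 and 0.009 m and contact force between the fingers and pot_square below 0.1 N and x of pot_cone in the frame of mat between -0.13 and 0.13 m and y of pot_cone in the frame of mat between -0.062 and 0.062 m and z of pot_cone in the frame of mat between 0 and 0.009 m and contact force between the fingers and pot_cone below 0.1 N), for 0.2 s.
At the end, for the whole second after the job is handed in: Each pot upright (0.1 rad) on its own pad, centred within 12 mm; the bus on its wheels on the stand, within 12.5 mm of its middle each way and 0.14 rad of its length, either way round; all released and at rest; brush cup moved less than 20 mm (x of bus in the frame of stand between -0.0125 and 0.0125 m and y of bus in the frame of stand between -0.0125 and 0.0125 m and z of bus in the frame of stand between 0.006 and 0.015 m and angle between the x axis of bus and the x axis of stand, either way round below 0.14 rad and angle between each of bus, pot_round, pot_square, pot_cone's own z axis and vertical below 0.1 rad and linear speed of each of bus, pot_round, pot_square, pot_cone below 0.02 m/s and contact force between the fingers and bus below 0.1 N and horizontal distance between pot_round and pad_large below 0.012 m and z of pot_round in the frame of pad_large between -0.001 and 0.008 m and angular speed of each of pot_round, pot_square, pot_cone below 0.2 rad/s and contact force between the fingers and pot_round below 0.1 N and horizontal distance between pot_square and pad_square below 0.012 m and z of pot_square in the frame of pad_square between -0.001 and 0.008 m and contact force between the fingers and pot_square below 0.1 N and horizontal distance between pot_cone and pad_small below 0.012 m and z of pot_cone in the frame of pad_small between -0.001 and 0.008 m and contact force between the fingers and pot_cone below 0.1 N and distance of brush_cup from where it was at the start of the episode below 0.02 m); the robot touches nothing.
It fails at once if a pot is tipped over (leaning more than 0.7 rad) (angle between any of pot_round, pot_square, pot_cone's own z axis and vertical above 0.7 rad).
It fails at once if the cup of brushes is pushed away (more than 20 mm) or tipped (distance of brush_cup from where it was at the start of the episode above 0.02 m or angle between brush_cup's own z axis and vertical above 0.4 rad).
It also fails if it takes over 152 s, if anything falls off the work surface, if the arm or the gripper's body presses on something with over 40 N, if the wrist force passes 120 N, or if a joint passes its speed limit or range.

## Working session

There is one attempt and no reset: what is moved stays moved. The work goes in short steps, Python scripts to look and compute and a tool call to move; the robot and the scene stay as the last step left them, time stands still between calls to the robot, and variables do not carry over. Pictures are saved under pics/ and viewed, at most 14 in all, crops included, and the job is handed in when it is done.

Besides the shell and the picture viewer there is one more tool, called after "Emit:" as a command line: name --argument value ..., lists and objects as JSON in quotes. move_arm: Moves the arm, as the interface text tells. Scaled input: -1 to 1 covers 1 m each way for a shift and 360 degrees each way for a turn. Its arguments: {"type":"object","properties":{"steps":{"type":"array"},"squeeze":{"type":"number"}},"required":["steps"]}

```bash
mkdir -p pics; cat > h.py <<'E'
import numpy as np, cv2
from rig import manip
def grab(n,f=None):
    im=manip.get_image(n)
    im['pixels']=np.asarray(im['pixels']);im['R']=np.array(im['R']);im['t']=np.array(im['t'])
    if f: cv2.imwrite('pics/'+f,im['pixels'])
    return im
def ray(im,u,v,z):
    d=im['R'].T@np.array([(u-im['cx'])/im['fx'],(v-im['cy'])/im['fy'],1]);c=-im['R'].T@im['t']
    return c+d*(z-c[2])/d[2]
def proj(im,X):
    p=im['R']@np.array(X)+im['t'];return np.array([im['fx']*p[0]/p[2]+im['cx'],im['fy']*p[1]/p[2]+im['cy']])
E
python3 - <<'E'
from h import *
for n in('scene','top'):
    im=grab(n,n+'1.png');print(n,-im['R'].T@im['t'],im['R'][2],im['fx'])
s=manip.get_state();print(s)
E
```

```text
scene [ 1.1031392  -0.58916893  0.5894671 ] [-0.56865915  0.60348148 -0.55896053] 413.8891945340671
top [0.31335964 0.00273387 1.07126453] [ 0.22881769  0.00492655 -0.97345683] 494.77489336272316
{'clock': 0.1, 'qpos': array([-1.33301464e+00,  2.76543678e-01,  1.50598946e+00,  6.41831902e-06,
        1.36067398e+00, -1.20993872e-01]), 'qd': array([-2.05357155e-04, -7.59845331e-04, -2.41639575e-03, -1.39496294e-04,
        4.73955267e-04, -6.29375603e-05]), 'effort': array([ 1.95579858e-03, -4.17702305e+01, -2.46404636e+01, -1.30672984e-04,
        5.75710146e-03,  1.05646222e-05]), 'position': array([ 0.20179842, -0.53797353,  0.24752617]), 'ee_rot': array([-8.06042030e-04,  9.83952913e-01,  1.78426490e-01, -4.39781224e-05]), 'contact_force': array([-0.06166335,  0.07806671,  0.3000146 ]), 'moment': array([-0.03450304,  0.03739628,  0.02788286]), 'gripper_force': 0.0, 'width': 0.0854439545376417}
```

View pics/scene1.png

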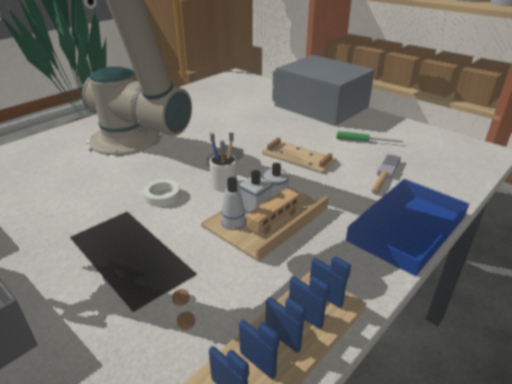

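View pics/top1.png

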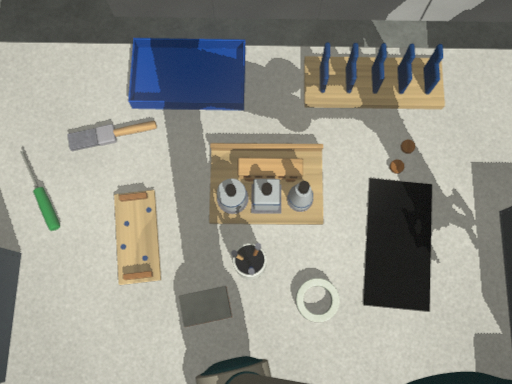

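The top view shows the pots in the order round (232,194), square (266,194), cone (301,197), with the bus behind them at (270,168). The stand is on the left at (138,237), the mat on the right at (398,245) and the cup at (249,261). I'll zoom in on the board and stand.

```bash
python3 - <<'E'
from h import *
im=grab('top');p=im['pixels']
a=cv2.resize(p[135:285,105:335],None,fx=3.4,fy=3.4,interpolation=cv2.INTER_CUBIC);cv2.imwrite('pics/c1.png',a)
g=p.max(2)
m=(g<60).astype(np.uint8)
n,l,st,ce=cv2.connectedComponentsWithStats(m)
for i in range(1,n):
    if st[i,4]>15 and 140<ce[i][1]<320: print(st[i],ce[i].round(1))
# mat
i=max((i for i in range(1,n) if 360<ce[i][0]<435 and 200<ce[i][1]<290),key=lambda i:st[i,4])
c,_=cv2.findContours((l==i).astype(np.uint8),0,2);r=cv2.minAreaRect(c[0]);b=cv2.boxPoints(r)
print('mat',[ray(im,*q,.004)[:2].round(3) for q in b])
hsv=cv2.cvtColor(p,cv2.COLOR_BGR2HSV)
w=((hsv[...,0]>8)&(hsv[...,0]<25)&(hsv[...,1]>70)&(hsv[...,2]>90)).astype(np.uint8)
w=cv2.morphologyEx(w,cv2.MORPH_CLOSE,np.ones((9,9)))
c,_=cv2.findContours(w,0,2)
for k in c:
    if cv2.contourArea(k)>2000:
        r=cv2.minAreaRect(k);b=cv2.boxPoints(r);print(r,[ray(im,*q,.010)[:2].round(4) for q in b], ray(im,*r[0],.01)[:2])
E
```

```text
[ 364  179   68  132 8083] [398.3 244.7]
[227 188   9   8  19] [230.1 192.1]
[500 207  12 124 773] [507.5 251.1]
[236 246  28  28 472] [249.4 259.1]
mat [array([ 0.336, -0.213]), array([ 0.618, -0.236]), array([ 0.612, -0.382]), array([ 0.332, -0.35 ])]
((136.29051208496094, 237.01470947265625), (91.73929595947266, 41.949466705322266), 85.98582458496094) [array([0.575 , 0.3352]), array([0.583, 0.243]), array([0.3829, 0.2165]), array([0.3754, 0.3048])] [0.47693971 0.27461727]
((266.0, 183.0), (80.0, 112.0), 90.0) [array([0.6943, 0.1232]), array([ 0.6981, -0.1304]), array([ 0.5139, -0.128 ]), array([0.5102, 0.1161])] [ 0.60235672 -0.00481544]
((374.249267578125, 82.31022644042969), (140.03802490234375, 50.61079025268555), 0.6902772188186646) [array([ 0.7857, -0.09  ]), array([ 0.9144, -0.092 ]), array([ 0.9148, -0.4227]), array([ 0.7863, -0.4123])] [ 0.84948609 -0.25430019]
```

View pics/c1.png

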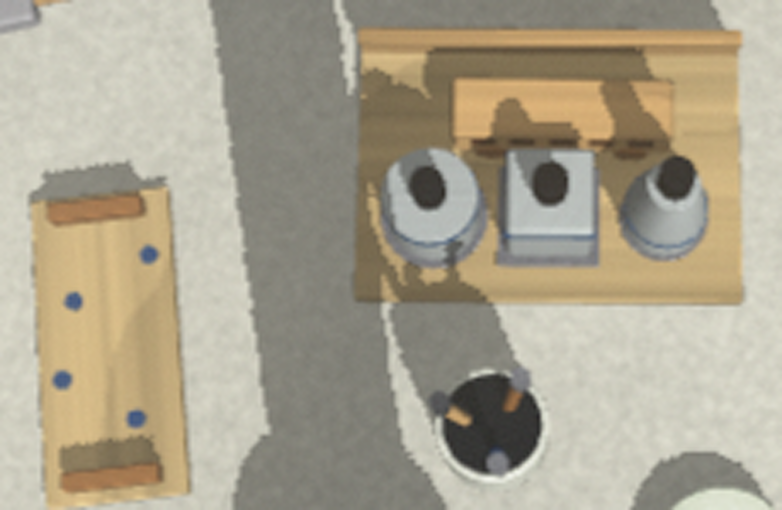

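The zoom shows the knobs' black blobs at crop pixels (429,188), (551,184) and (677,178), and the stand's stops at (97,209) and (111,478). Next I'll compute positions from these.

```bash
python3 - <<'E'
from h import *
im=grab('top');P=lambda u,v,z:ray(im,u/3.4+105,v/3.4+135,z)[:2].round(4)
print('knobs',P(429,188,.085),P(551,184,.097),P(677,178,.113))
print('stops top',P(97,204,.028),P(111,472,.028),'plate',[P(*q,.010) for q in((30,203),(168,185),(188,493),(48,505))])
print('inner near stop bottoms/edges',P(50,222,.01),P(144,214,.01),P(62,465,.028),P(160,463,.028))
print('bus top corners',[P(*q,.058) for q in((454,79),(672,82),(672,140),(454,138))])
print('board corners',[P(*q,.012) for q in((357,300),(742,302))], 'cup',P(492,424,.09))
# scene blobs of knobs
im2=grab('scene');p=im2['pixels'];m=(p.max(2)<50).astype(np.uint8)
n,l,st,ce=cv2.connectedComponentsWithStats(m)
for i in range(1,n):
    if st[i,4]>30 and 200<ce[i][0]<300 and 150<ce[i][1]<220:
        print(st[i],ce[i],[ray(im2,*ce[i],z)[:2].round(4) for z in (.085,.097,.113)])
E
```

```text
knobs [0.5653 0.0672] [ 0.5658 -0.0065] [ 0.5664 -0.0805]
stops top [0.5661 0.2827] [0.3965 0.2615] plate [array([0.5705, 0.3311]), array([0.5839, 0.2422]), array([0.3856, 0.2169]), array([0.3769, 0.3038])]
inner near stop bottoms/edges [0.558  0.3171] [0.5643 0.2565] [0.4003 0.292 ] [0.4024 0.2317]
bus top corners [array([0.6435, 0.0552]), array([ 0.6435, -0.0824]), array([ 0.6055, -0.0823]), array([0.6047, 0.0542])]
board corners [array([0.5093, 0.1159]), array([ 0.5117, -0.1304])] cup [0.4227 0.026 ]
```

Row of pots is at x≈0.566, y=0.067, −0.007 and −0.0805. The bus is at (0.6245,−0.014). The stand centre is (0.480,0.273) with yaw 7.6°, and the mat centre is (0.4745,−0.295) with yaw −5.6°. I'll start with the cone.

Emit:
move_arm --steps '[0, 0, 0.0193, 0.03, 0.038, -0.003, 0.2, 0, 0, 0.0386, 0.06, 0.076, -0.006, 0.2, 0, 0, 0.0579, 0.09, 0.114, -0.009, 0.2, 0, 0, 0.0772, 0.12, 0.152, -0.012, 0.2, 0, 0, 0.0965, 0.15, 0.19, -0.015, 0.2, 0, 0, 0.1158, 0.18, 0.228, -0.018, 0.2, 0, 0, 0.1351, 0.21, 0.266, -0.021, 0.2, 0, 0, 0.1544, 0.24, 0.304, -0.024, 0.2, 0, 0, 0.1737, 0.27, 0.342, -0.027, 0.2, 0, 0, 0.193, 0.3, 0.38, -0.03, 0.2]' --squeeze 50

```text
clock: 1.25
position: [0.5028, -0.1566, 0.2183]
ee_rot: [0.0, 0.705, 0.709, 0.0]
contact_force: [0.3, -0.3, -0.6]
width: 0.0511
gripper_force: 0.0
```

Emit:
move_arm --steps '[0, 0, 0, 0.02, 0.025, -0.01, 0.2, 0, 0, 0, 0.04, 0.05, -0.02, 0.2, 0, 0, 0, 0.055, 0.068, -0.03, 0.2, 0, 0, 0, 0.064, 0.0775, -0.04, 0.2, 0, 0, 0, 0.064, 0.0775, -0.05, 0.2, 0, 0, 0, 0.064, 0.0775, -0.05, 0.2, 0, 0, 0, 0.064, 0.0775, -0.05, 0.2, 0, 0, 0, 0.064, 0.0775, -0.05, 0.2, 0, 0, 0, 0.064, 0.0775, -0.05, 0.2, 0, 0, 0, 0.064, 0.0775, -0.05, 0.2]'

```text
clock: 2.25
position: [0.5659, -0.0815, 0.1689]
ee_rot: [0.0, 0.707, 0.707, 0.0]
contact_force: [0.4, -0.1, -1.1]
width: 0.0516
gripper_force: 0.0
```

```bash
python3 - <<'E'
from h import *
im=grab('scene');a=cv2.resize(im['pixels'][110:260,180:340],None,fx=3.7,fy=3.7,interpolation=cv2.INTER_CUBIC);cv2.imwrite('pics/c2.png',a)
s=manip.get_state();print(s['clock'],s['position'],s['ee_rot'],s['width'])
E
```

```text
2.3 [ 0.5659241  -0.08133263  0.16881742] [4.17140760e-04 7.07090182e-01 7.07123222e-01 2.23255197e-04] 0.05154452037090733
```

View pics/c2.png

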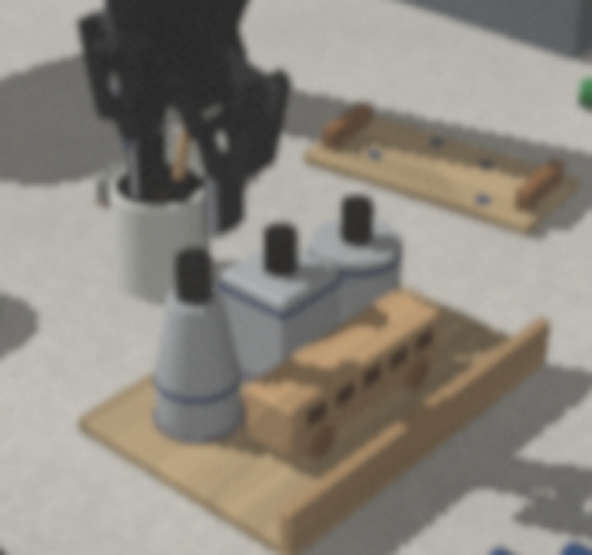

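The gripper hangs above the cone, with the knobs at crop pixels (193,275), (281,250) and (356,220). I'll triangulate those against the top view.

```bash
python3 - <<'E'
from h import *
im=grab('scene')
for (u,v),z in zip(((193,275),(281,250),(356,220)),(.113,.097,.085)): print(ray(im,u/3.7+180,v/3.7+110,z).round(4))
for dx in(-.026,.026): print((proj(im,[.566+dx,-.0815,.152])-[180,110])*3.7)
E
```

```text
[ 0.5702 -0.08    0.113 ]
[ 0.5719 -0.0072  0.097 ]
[0.5701 0.066  0.085 ]
[151.51147107 199.08121353]
[216.85670327 231.08673916]
```

Emit:
move_arm --steps '[0, 0, 0, 0.001, 0.001, -0.015, 0.2, 0, 0, 0, 0.002, 0.001, -0.03, 0.2, 0, 0, 0, 0.002, 0.001, -0.04, 0.2, 0, 0, 0, 0.002, 0.001, -0.047, 0.2, 0, 0, 0, 0.002, 0.001, -0.047, 0.2, 0, 0, 0, 0.002, 0.001, -0.047, -0.3, 0, 0, 0, 0.002, 0.001, -0.047, -0.8, 0, 0, 0, 0.002, 0.001, -0.047, -0.8, 0, 0, 0, 0.002, 0.001, -0.047, -0.8, 0, 0, 0, 0.002, 0.001, -0.047, -0.8]' --squeeze 50

```text
clock: 3.35
position: [0.5682, -0.08, 0.1221]
ee_rot: [0.001, 0.707, 0.707, 0.0]
contact_force: [-0.1, 0.3, 4.4]
width: 0.0203
gripper_force: 49.0
```

Emit:
move_arm --steps '[0, 0, 0, 0, 0, 0.008, -0.8, 0, 0, 0, 0, 0, 0.025, -0.8, 0, 0, 0, 0, 0, 0.045, -0.8, 0, 0, 0, 0, 0, 0.06, -0.8, 0, 0, 0, -0.009, -0.01, 0.06, -0.8, 0, 0, 0, -0.024, -0.027, 0.06, -0.8, 0, 0, 0, -0.042, -0.047, 0.06, -0.8, 0, 0, 0, -0.06, -0.068, 0.06, -0.8, 0, 0, 0, -0.079, -0.089, 0.06, -0.8, 0, 0, 0, -0.097, -0.109, 0.06, -0.8]'

```text
clock: 4.35
position: [0.4686, -0.1898, 0.1802]
ee_rot: [-0.001, 0.707, 0.707, -0.001]
contact_force: [0.5, 0.4, -2.3]
width: 0.0199
gripper_force: 49.1
```

Emit:
move_arm --steps '[0, 0, 0, -0.018, -0.02, 0, -0.8, 0, 0, 0, -0.036, -0.041, 0, -0.8, 0, 0, 0, -0.054, -0.061, 0, -0.8, 0, 0, 0, -0.07, -0.079, 0, -0.8, 0, 0, 0, -0.081, -0.091, 0, -0.8, 0, 0, 0, -0.086, -0.097, -0.012, -0.8, 0, 0, 0, -0.086, -0.097, -0.03, -0.8, 0, 0, 0, -0.086, -0.097, -0.045, -0.8, 0, 0, 0, -0.086, -0.097, -0.057, -0.8, 0, 0, 0, -0.086, -0.097, -0.064, -0.8]'

```text
clock: 5.35
position: [0.3831, -0.2852, 0.1156]
ee_rot: [-0.002, 0.707, 0.707, -0.0]
contact_force: [0.8, -0.5, -1.9]
width: 0.0202
gripper_force: 49.1
```

```bash
python3 - <<'E'
from h import *
im=grab('scene','c3.png');cv2.imwrite('pics/c3.png',cv2.resize(im['pixels'][130:330,50:330],None,fx=2.8,fy=2.8,interpolation=cv2.INTER_CUBIC))
E
```

```text
(no output)
```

View pics/c3.png

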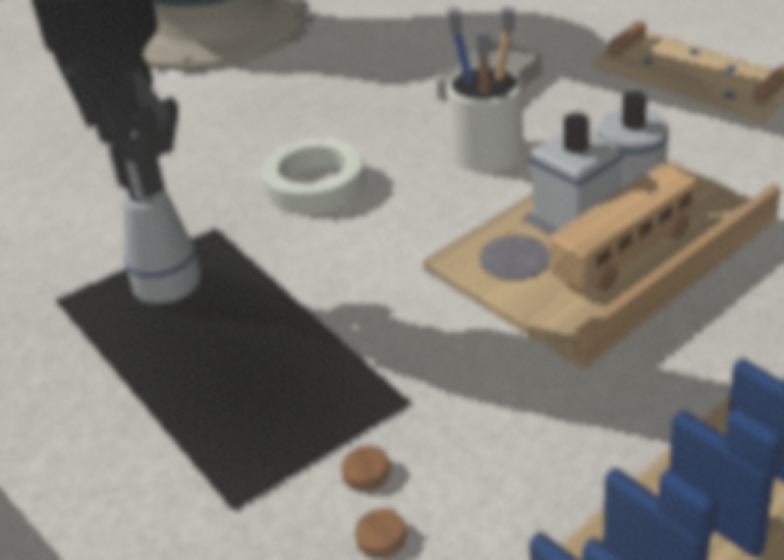

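The cone is held upright over the near end of the mat, and the small pad is visible at (516,257). I'll lower it, release, and go to the square pot.

Emit:
move_arm --steps '[0, 0, 0, 0, 0, -0.002, -0.8, 0, 0, 0, 0, 0, -0.004, -0.8, 0, 0, 0, 0, 0, -0.0045, -0.8, 0, 0, 0, 0, 0, -0.0045, -0.3, 0, 0, 0, 0, 0, -0.0045, 0.1, 0, 0, 0, 0, 0, -0.0045, 0.2, 0, 0, 0, 0, 0, -0.0045, 0.2, 0, 0, 0, 0, 0, 0.01, 0.2, 0, 0, 0, 0, 0, 0.035, 0.2, 0, 0, 0, 0, 0, 0.055, 0.2]'

```text
clock: 6.4
position: [0.385, -0.286, 0.1733]
ee_rot: [0.0, 0.707, 0.707, 0.0]
contact_force: [0.0, -0.4, 0.4]
width: 0.0512
gripper_force: 0.0
```

Emit:
move_arm --steps '[0, 0, 0, 0.015, 0.023, 0, 0.2, 0, 0, 0, 0.037, 0.056, 0, 0.2, 0, 0, 0, 0.062, 0.094, 0, 0.2, 0, 0, 0, 0.087, 0.132, 0, 0.2, 0, 0, 0, 0.112, 0.17, 0, 0.2, 0, 0, 0, 0.137, 0.208, 0, 0.2, 0, 0, 0, 0.16, 0.243, 0, 0.2, 0, 0, 0, 0.177, 0.267, 0, 0.2, 0, 0, 0, 0.185, 0.278, 0, 0.2, 0, 0, 0, 0.185, 0.278, 0, 0.2]'

```text
clock: 7.4
position: [0.5705, -0.0069, 0.1721]
ee_rot: [0.0, 0.706, 0.708, -0.0]
contact_force: [-0.3, -1.5, -0.6]
width: 0.0512
gripper_force: 0.0
```

```bash
python3 - <<'E'
from h import *
im=grab('top');p=im['pixels']
hsv=cv2.cvtColor(p,cv2.COLOR_BGR2HSV)
cv2.imwrite('pics/c4.png',cv2.resize(p[130:330,200:440],None,fx=3,fy=3,interpolation=cv2.INTER_CUBIC))
s=manip.get_state();print(s['clock'],s['position'])
E
```

```text
7.45 [ 0.56957078 -0.00812469  0.17208748]
```

View pics/c4.png

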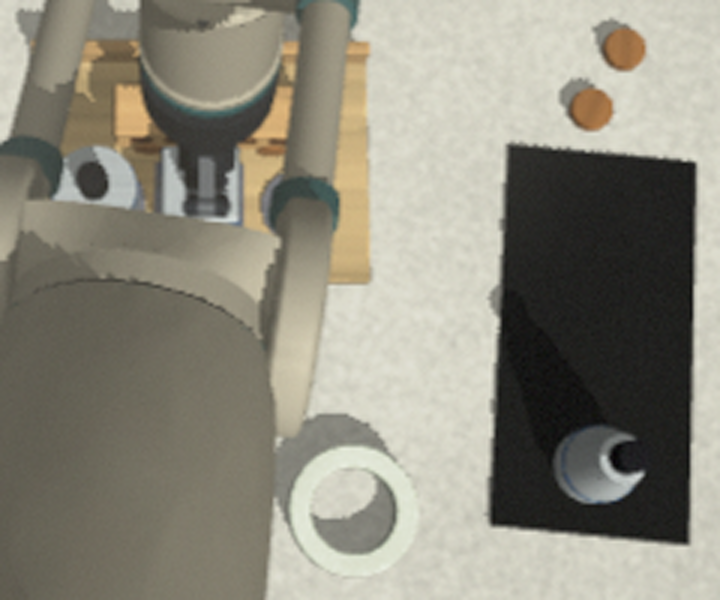

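The cone stands upright on the mat at (600,463). Next I'll grasp the square pot.

Emit:
move_arm --steps '[0, 0, 0, -0.001, 0, -0.015, 0.2, 0, 0, 0, -0.001, 0, -0.035, 0.2, 0, 0, 0, -0.001, 0, -0.053, 0.2, 0, 0, 0, -0.001, 0, -0.063, 0.2, 0, 0, 0, -0.001, 0, -0.068, 0.2, 0, 0, 0, -0.001, 0, -0.068, 0.2, 0, 0, 0, -0.001, 0, -0.068, -0.3, 0, 0, 0, -0.001, 0, -0.068, -0.8, 0, 0, 0, -0.001, 0, -0.068, -0.8, 0, 0, 0, -0.001, 0, -0.068, -0.8]' --squeeze 50

```text
clock: 8.45
position: [0.5692, -0.008, 0.1051]
ee_rot: [0.001, 0.707, 0.707, 0.0]
contact_force: [-0.7, -0.5, 4.3]
width: 0.0205
gripper_force: 49.4
```

Emit:
move_arm --steps '[0, 0, 0, 0, 0, 0.008, -0.8, 0, 0, 0, 0, 0, 0.025, -0.8, 0, 0, 0, 0, 0, 0.045, -0.8, 0, 0, 0, 0, 0, 0.06, -0.8, 0, 0, 0, -0.003, -0.01, 0.06, -0.8, 0, 0, 0, -0.01, -0.03, 0.06, -0.8, 0, 0, 0, -0.019, -0.057, 0.06, -0.8, 0, 0, 0, -0.028, -0.085, 0.06, -0.8, 0, 0, 0, -0.037, -0.113, 0.06, -0.8, 0, 0, 0, -0.047, -0.141, 0.06, -0.8]'

```text
clock: 9.45
position: [0.5205, -0.1502, 0.1632]
ee_rot: [-0.001, 0.707, 0.707, -0.001]
contact_force: [0.2, -0.2, -3.1]
width: 0.0202
gripper_force: 49.3
```

Emit:
move_arm --steps '[0, 0, 0, -0.009, -0.028, 0, -0.8, 0, 0, 0, -0.018, -0.056, 0, -0.8, 0, 0, 0, -0.028, -0.084, 0, -0.8, 0, 0, 0, -0.037, -0.112, 0, -0.8, 0, 0, 0, -0.044, -0.134, 0, -0.8, 0, 0, 0, -0.048, -0.146, -0.01, -0.8, 0, 0, 0, -0.048, -0.146, -0.03, -0.8, 0, 0, 0, -0.048, -0.146, -0.045, -0.8, 0, 0, 0, -0.048, -0.146, -0.057, -0.8, 0, 0, 0, -0.048, -0.146, -0.064, -0.8]'

```text
clock: 10.45
position: [0.473, -0.294, 0.0983]
ee_rot: [-0.002, 0.707, 0.707, -0.0]
contact_force: [-0.8, 0.9, -2.6]
width: 0.0203
gripper_force: 49.3
```

Emit:
move_arm --steps '[0, 0, 0, 0, 0, -0.002, -0.8, 0, 0, 0, 0, 0, -0.005, -0.8, 0, 0, 0, 0, 0, -0.0065, -0.8, 0, 0, 0, 0, 0, -0.0065, -0.3, 0, 0, 0, 0, 0, -0.0065, 0.1, 0, 0, 0, 0, 0, -0.0065, 0.2, 0, 0, 0, 0, 0, -0.0065, 0.2, 0, 0, 0, 0, 0, 0.01, 0.2, 0, 0, 0, 0, 0, 0.035, 0.2, 0, 0, 0, 0, 0, 0.06, 0.2]'

```text
clock: 11.45
position: [0.4737, -0.2948, 0.1609]
ee_rot: [-0.0, 0.707, 0.707, -0.0]
contact_force: [-0.4, 0.0, 0.0]
width: 0.0512
gripper_force: 0.0
```

Emit:
move_arm --steps '[0, 0, 0, 0.005, 0.02, 0, 0.2, 0, 0, 0, 0.015, 0.058, 0, 0.2, 0, 0, 0, 0.027, 0.103, 0, 0.2, 0, 0, 0, 0.039, 0.148, 0, 0.2, 0, 0, 0, 0.051, 0.193, 0, 0.2, 0, 0, 0, 0.063, 0.238, 0, 0.2, 0, 0, 0, 0.074, 0.283, 0, 0.2, 0, 0, 0, 0.085, 0.325, 0, 0.2, 0, 0, 0, 0.092, 0.35, 0, 0.2, 0, 0, 0, 0.094, 0.361, 0, 0.2]'

```text
clock: 12.45
position: [0.5685, 0.0685, 0.1605]
ee_rot: [0.0, 0.706, 0.708, 0.001]
contact_force: [-0.4, 0.4, 0.4]
width: 0.0513
gripper_force: 0.0
```

Emit:
move_arm --steps '[0, 0, 0, 0, 0, -0.005, 0.2, 0, 0, 0, 0, 0, -0.025, 0.2, 0, 0, 0, 0, 0, -0.045, 0.2, 0, 0, 0, 0, 0, -0.06, 0.2, 0, 0, 0, 0, 0, -0.067, 0.2, 0, 0, 0, 0, 0, -0.067, 0.2, 0, 0, 0, 0, 0, -0.067, -0.3, 0, 0, 0, 0, 0, -0.067, -0.8, 0, 0, 0, 0, 0, -0.067, -0.8, 0, 0, 0, 0, 0, -0.067, -0.8]' --squeeze 50

```text
clock: 13.45
position: [0.5682, 0.0659, 0.0941]
ee_rot: [0.001, 0.707, 0.707, 0.0]
contact_force: [-1.4, -0.5, 3.0]
width: 0.0202
gripper_force: 49.1
```

Emit:
move_arm --steps '[0, 0, 0, 0, 0, 0.008, -0.8, 0, 0, 0, 0, 0, 0.025, -0.8, 0, 0, 0, 0, 0, 0.045, -0.8, 0, 0, 0, 0, 0, 0.06, -0.8, 0, 0, 0, 0, -0.012, 0.06, -0.8, 0, 0, 0, -0.001, -0.038, 0.06, -0.8, 0, 0, 0, -0.001, -0.073, 0.06, -0.8, 0, 0, 0, -0.002, -0.108, 0.06, -0.8, 0, 0, 0, -0.002, -0.143, 0.06, -0.8, 0, 0, 0, -0.002, -0.178, 0.06, -0.8]'

```text
clock: 14.45
position: [0.5649, -0.1138, 0.1523]
ee_rot: [-0.001, 0.707, 0.707, -0.001]
contact_force: [1.6, -0.2, -2.8]
width: 0.0199
gripper_force: 49.2
```

Emit:
move_arm --steps '[0, 0, 0, 0, -0.035, 0, -0.8, 0, 0, 0, -0.001, -0.07, 0, -0.8, 0, 0, 0, -0.001, -0.105, 0, -0.8, 0, 0, 0, -0.001, -0.14, 0, -0.8, 0, 0, 0, -0.002, -0.17, 0, -0.8, 0, 0, 0, -0.002, -0.187, -0.01, -0.8, 0, 0, 0, -0.002, -0.192, -0.03, -0.8, 0, 0, 0, -0.002, -0.192, -0.045, -0.8, 0, 0, 0, -0.002, -0.192, -0.057, -0.8, 0, 0, 0, -0.002, -0.192, -0.064, -0.8]'

```text
clock: 15.45
position: [0.5628, -0.303, 0.0871]
ee_rot: [-0.002, 0.707, 0.707, -0.0]
contact_force: [-0.5, 1.4, -2.0]
width: 0.0202
gripper_force: 49.3
```

Emit:
move_arm --steps '[0, 0, 0, 0, 0, -0.002, -0.8, 0, 0, 0, 0, 0, -0.005, -0.8, 0, 0, 0, 0, 0, -0.0065, -0.8, 0, 0, 0, 0, 0, -0.0065, -0.3, 0, 0, 0, 0, 0, -0.0065, 0.1, 0, 0, 0, 0, 0, -0.0065, 0.2, 0, 0, 0, 0, 0, -0.0065, 0.2, 0, 0, 0, 0, 0, 0.01, 0.2, 0, 0, 0, 0, 0, 0.035, 0.2, 0, 0, 0, 0, 0, 0.06, 0.2]'

```text
clock: 16.45
position: [0.5637, -0.3038, 0.1499]
ee_rot: [-0.0, 0.707, 0.707, -0.0]
contact_force: [0.7, 0.2, 1.0]
width: 0.0511
gripper_force: 0.0
```

```bash
python3 - <<'E'
from h import *
im=grab('top');p=im['pixels']
cv2.imwrite('pics/c5.png',cv2.resize(p[130:320,200:450],None,fx=3.1,fy=3.1,interpolation=cv2.INTER_CUBIC))
hsv=cv2.cvtColor(p,cv2.COLOR_BGR2HSV)
m=((hsv[...,0]>100)&(hsv[...,0]<175)&(hsv[...,1]>15)).astype(np.uint8);m[:, :205]=0;m[:,330:]=0;m[:170]=0;m[225:]=0
n,l,st,ce=cv2.connectedComponentsWithStats(m)
for i in range(1,n):
    if st[i,4]>60: print(st[i],ce[i],ray(im,*ce[i],.015))
print(manip.get_state()['position'])
E
```

```text
[ 0.56602601 -0.30535479  0.15496154]
```

View pics/c5.png

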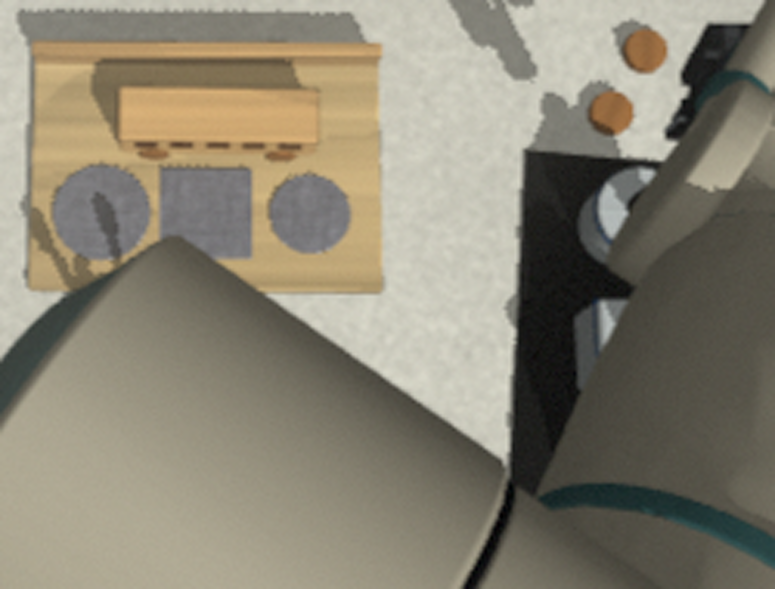

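The pots stand on the mat, and the pads are clear at (101,212), (207,212) and (309,213). The bus top spans (119..318, 88..143).

```bash
python3 - <<'E'
from h import *
im=grab('top');P=lambda u,v,z:ray(im,u/3.1+200,v/3.1+130,z)[:2].round(4)
print(P(101,212,.015),P(207,212,.015),P(309,213,.015))
print([P(*q,.058) for q in((119,88),(318,88),(318,144),(119,142))],P(218.5,115.5,.058))
s=manip.get_state();print(s['position'],s['clock'])
E
```

```text
[0.5649 0.0681] [ 0.566  -0.0069] [ 0.5664 -0.0791]
[array([0.6431, 0.0555]), array([ 0.6452, -0.0823]), array([ 0.6049, -0.0821]), array([0.6043, 0.0545])] [ 0.6243 -0.0136]
[ 0.56609088 -0.3053909   0.15344264] 16.55
```

Emit:
move_arm --steps '[0, 0, 0, 0.004, 0.018, 0.005, 0.35, 0, 0, 0, 0.011, 0.053, 0.005, 0.35, 0, 0, 0, 0.019, 0.093, 0.005, 0.35, 0, 0, 0, 0.027, 0.133, 0.005, 0.35, 0, 0, 0, 0.035, 0.173, 0.005, 0.35, 0, 0, 0, 0.043, 0.213, 0, 0.35, 0, 0, 0, 0.051, 0.25, -0.01, 0.35, 0, 0, 0, 0.057, 0.278, -0.02, 0.35, 0, 0, 0, 0.06, 0.291, -0.03, 0.35, 0, 0, 0, 0.06, 0.291, -0.03, 0.35]'

```text
clock: 17.55
position: [0.6222, -0.0106, 0.1169]
ee_rot: [-0.002, 0.706, 0.708, -0.001]
contact_force: [-0.5, 0.0, 0.3]
width: 0.0576
gripper_force: 0.0
```

Emit:
move_arm --steps '[0, 0, 0, 0, 0, 0, 0.35, 0, 0, 0, 0, 0, 0, 0.35, 0, 0, 0, 0, 0, 0, 0.35, 0, 0, 0, 0, 0, 0, 0.35, 0, 0, 0, 0, 0, 0, 0.35, 0, 0, 0, 0, 0, 0, 0.35, 0, 0, 0, 0, 0, 0, 0.35, 0, 0, 0, 0, 0, 0, 0.35, 0, 0, 0, 0, 0, 0, 0.35, 0, 0, 0, 0, 0, 0, 0.35]'

```text
clock: 18.55
position: [0.6239, -0.0128, 0.1193]
ee_rot: [0.0, 0.707, 0.707, 0.0]
contact_force: [-0.0, -0.2, 0.1]
width: 0.0572
gripper_force: 0.0
```

```bash
python3 - <<'E'
from h import *
im=grab('top')
# wheels/bus from scene for cross-check
im=grab('scene','x.png');cv2.imwrite('pics/c6.png',cv2.resize(im['pixels'][110:330,60:360],None,fx=2.6,fy=2.6,interpolation=cv2.INTER_CUBIC))
E
```

```text
(no output)
```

View pics/c6.png

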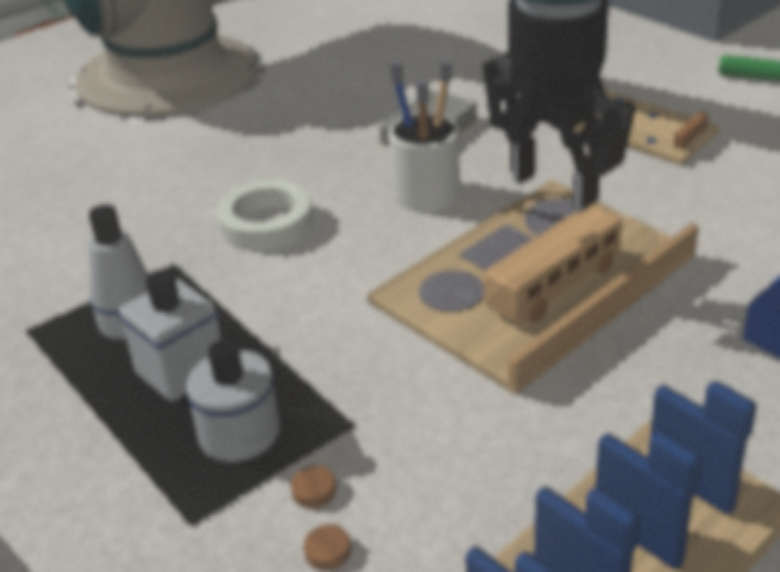

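All three pots stand on the mat and the gripper is open above the bus. I'll descend and grip it.

Emit:
move_arm --steps '[0, 0, 0, 0.0005, 0, -0.015, 0.35, 0, 0, 0, 0.0005, 0, -0.033, 0.35, 0, 0, 0, 0.0005, 0, -0.05, 0.35, 0, 0, 0, 0.0005, 0, -0.063, 0.35, 0, 0, 0, 0.0005, 0, -0.071, 0.35, 0, 0, 0, 0.0005, 0, -0.073, 0.35, 0, 0, 0, 0.0005, 0, -0.073, 0, 0, 0, 0, 0.0005, 0, -0.073, -0.4, 0, 0, 0, 0.0005, 0, -0.073, -0.4, 0, 0, 0, 0.0005, 0, -0.073, -0.4]' --squeeze 50

```text
clock: 19.65
position: [0.6249, -0.013, 0.047]
ee_rot: [0.001, 0.707, 0.707, 0.0]
contact_force: [-0.2, -0.3, 0.8]
width: 0.0394
gripper_force: 50.5
```

Emit:
move_arm --steps '[0, 0, 0, 0, 0, 0.01, -0.4, 0, 0, 0, 0, 0, 0.035, -0.4, 0, 0, 0, 0, 0, 0.065, -0.4, 0, 0, 0, 0, 0, 0.09, -0.4, 0, 0, -0.01, -0.006, 0.011, 0.09, -0.4, 0, 0, -0.03, -0.02, 0.04, 0.09, -0.4, 0, 0, -0.05, -0.036, 0.072, 0.09, -0.4, 0, 0, -0.07, -0.052, 0.104, 0.09, -0.4, 0, 0, -0.09, -0.068, 0.135, 0.09, -0.4, 0, 0, -0.11, -0.084, 0.166, 0.09, -0.4]'

```text
clock: 20.65
position: [0.5394, 0.1542, 0.137]
ee_rot: [0.0, 0.906, 0.424, 0.0]
contact_force: [0.0, 0.6, -1.8]
width: 0.0392
gripper_force: 50.7
```

Emit:
move_arm --steps '[0, 0, -0.02, -0.015, 0.03, 0, -0.4, 0, 0, -0.04, -0.03, 0.06, 0, -0.4, 0, 0, -0.06, -0.045, 0.09, 0, -0.4, 0, 0, -0.08, -0.055, 0.11, 0, -0.4, 0, 0, -0.1, -0.0605, 0.12, 0, -0.4, 0, 0, -0.115, -0.0605, 0.12, -0.01, -0.4, 0, 0, -0.119, -0.0605, 0.12, -0.02, -0.4, 0, 0, -0.119, -0.0605, 0.12, -0.03, -0.4, 0, 0, -0.119, -0.0605, 0.12, -0.03, -0.4, 0, 0, -0.119, -0.0605, 0.12, -0.03, -0.4]'

```text
clock: 21.65
position: [0.4799, 0.2726, 0.106]
ee_rot: [0.0, 0.998, 0.066, -0.0]
contact_force: [0.5, 0.4, -1.2]
width: 0.0391
gripper_force: 50.7
```

```bash
python3 - <<'E'
from h import *
im=grab('scene');cv2.imwrite('pics/c7.png',cv2.resize(im['pixels'][60:220,200:400],None,fx=3.6,fy=3.6,interpolation=cv2.INTER_CUBIC))
s=manip.get_state();print(s['position'],s['ee_rot'],s['width'])
E
```

```text
[0.48022001 0.27282663 0.10632083] [ 5.11359053e-05  9.97803799e-01  6.62387709e-02 -2.16017414e-05] 0.0390884047291327
```

View pics/c7.png

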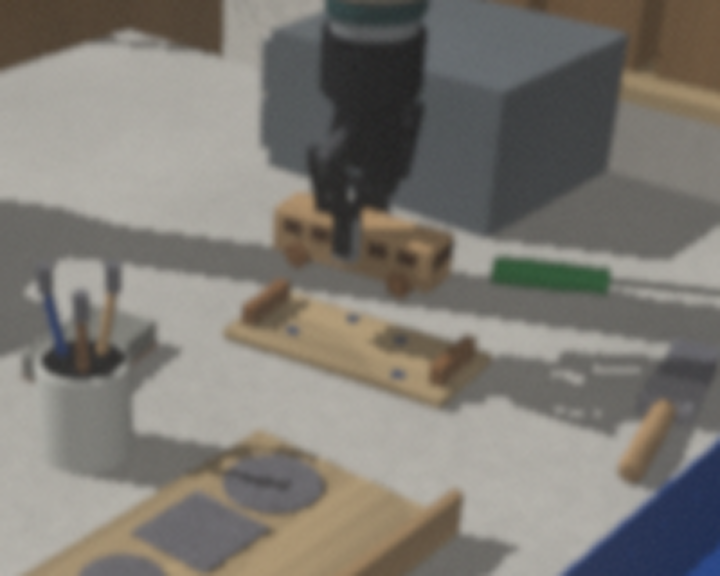

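The bus is held level over the stand, whose plate corners are at about (225,328), (445,404) and (490,355). I'll cross-check the stand's centre from this view.

```bash
python3 - <<'E'
from h import *
im=grab('scene')
P=lambda u,v,z:ray(im,u/3.6+200,v/3.6+60,z)[:2].round(4)
a,b,c=P(225,328,.010),P(445,401,.010),P(490,353,.010)
print(a,b,c,(a+c)/2, 'inner/top mid stops',P(266,293,.028),P(453,349,.028))
E
```

```text
[0.3937 0.2165] [0.5918 0.2416] [0.576  0.3262] [0.48485 0.27135] inner/top mid stops [0.4006 0.2592] [0.5679 0.284 ]
```

Emit:
move_arm --steps '[0, 0, 0, 0.001, 0, -0.01, -0.4, 0, 0, 0, 0.001, 0, -0.025, -0.4, 0, 0, 0, 0.001, 0, -0.04, -0.4, 0, 0, 0, 0.001, 0, -0.05, -0.4, 0, 0, 0, 0.001, 0, -0.056, -0.4, 0, 0, 0, 0.001, 0, -0.059, -0.4, 0, 0, 0, 0.001, 0, -0.061, -0.4, 0, 0, 0, 0.001, 0, -0.061, -0.4, 0, 0, 0, 0.001, 0, -0.061, 0.1, 0, 0, 0, 0.001, 0, -0.061, 0.35]'

```text
clock: 22.75
position: [0.4815, 0.2733, 0.0461]
ee_rot: [-0.0, 0.998, 0.066, 0.001]
contact_force: [-0.2, 0.3, -0.2]
width: 0.0575
gripper_force: 0.0
```

Emit:
move_arm --steps '[0, 0, 0, 0, 0, 0, 0.35, 0, 0, 0, 0, 0, 0, 0.35, 0, 0, 0, 0, 0, 0.01, 0.35, 0, 0, 0, 0, 0, 0.03, 0.35, 0, 0, 0, 0, 0, 0.05, 0.35, 0, 0, 0, 0, 0, 0.08, 0.35, 0, 0, 0, 0, 0, 0.11, 0.35, 0, 0, 0.015, 0.01, -0.03, 0.12, 0.35, 0, 0, 0.035, 0.02, -0.07, 0.12, 0.35, 0, 0, 0.055, 0.03, -0.11, 0.12, 0.35]'

```text
clock: 23.75
position: [0.5115, 0.1624, 0.167]
ee_rot: [0.0, 0.971, 0.24, 0.001]
contact_force: [-0.1, -0.7, 0.4]
width: 0.0576
gripper_force: 0.0
```

```bash
python3 - <<'E'
from h import *
im=grab('top');cv2.imwrite('pics/c8.png',cv2.resize(im['pixels'][150:300,90:290],None,fx=3.6,fy=3.6,interpolation=cv2.INTER_CUBIC))
s=manip.get_state();print(s['position'],s['ee_rot'],s['qpos'])
E
```

```text
[0.51301001 0.15607033 0.16662675] [3.39194139e-03 9.70487856e-01 2.41124428e-01 9.08803011e-04] [ 0.16987372  0.27712822  1.71783391 -0.00728418  1.14432861  1.25662392]
```

View pics/c8.png

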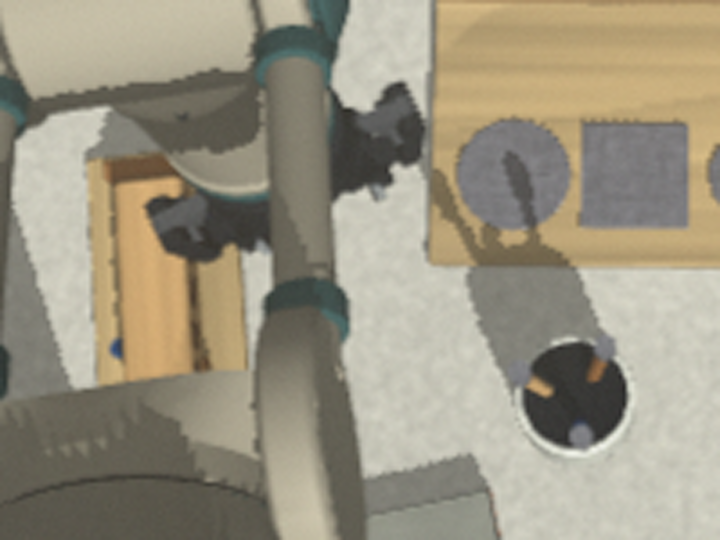

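The bus is on the stand, partly hidden by the arm at (155,270). I'll return for the round pot.

Emit:
move_arm --steps '[0, 0, 0.0174, 0.01, -0.035, 0, 0.2, 0, 0, 0.0348, 0.02, -0.075, 0, 0.2, 0, 0, 0.0522, 0.03, -0.115, 0, 0.2, 0, 0, 0.0696, 0.04, -0.155, 0, 0.2, 0, 0, 0.087, 0.05, -0.195, 0, 0.2, 0, 0, 0.1044, 0.0525, -0.235, 0, 0.2, 0, 0, 0.1218, 0.0525, -0.275, 0, 0.2, 0, 0, 0.1392, 0.0525, -0.315, 0, 0.2, 0, 0, 0.1566, 0.0525, -0.355, 0, 0.2, 0, 0, 0.174, 0.0525, -0.395, 0, 0.2]'

```text
clock: 24.8
position: [0.5633, -0.2334, 0.1661]
ee_rot: [0.0, 0.706, 0.709, 0.0]
contact_force: [0.4, 0.5, -0.5]
width: 0.0513
gripper_force: 0.0
```

Emit:
move_arm --steps '[0, 0, 0, 0, -0.035, 0, 0.2, 0, 0, 0, 0, -0.06, 0, 0.2, 0, 0, 0, 0, -0.072, 0, 0.2, 0, 0, 0, 0, -0.072, 0, 0.2, 0, 0, 0, 0, -0.072, 0, 0.2, 0, 0, 0, 0, -0.072, 0, 0.2, 0, 0, 0, 0, -0.072, 0, 0.2, 0, 0, 0, 0, -0.072, 0, 0.2, 0, 0, 0, 0, -0.072, 0, 0.2, 0, 0, 0, 0, -0.072, 0, 0.2]'

```text
clock: 25.8
position: [0.5635, -0.3036, 0.1654]
ee_rot: [0.0, 0.707, 0.707, 0.0]
contact_force: [0.5, -0.8, -0.0]
width: 0.0513
gripper_force: 0.0
```

```bash
python3 - <<'E'
from h import *
im=grab('top');cv2.imwrite('pics/c9.png',cv2.resize(im['pixels'][150:320,90:450],None,fx=2.2,fy=2.2,interpolation=cv2.INTER_CUBIC))
s=manip.get_state();print(s['position'],s['ee_rot'],s['clock'])
E
```

```text
[ 0.56345831 -0.30368446  0.16534634] [8.81350544e-06 7.06776222e-01 7.07437185e-01 3.98094496e-05] 25.85
```

View pics/c9.png

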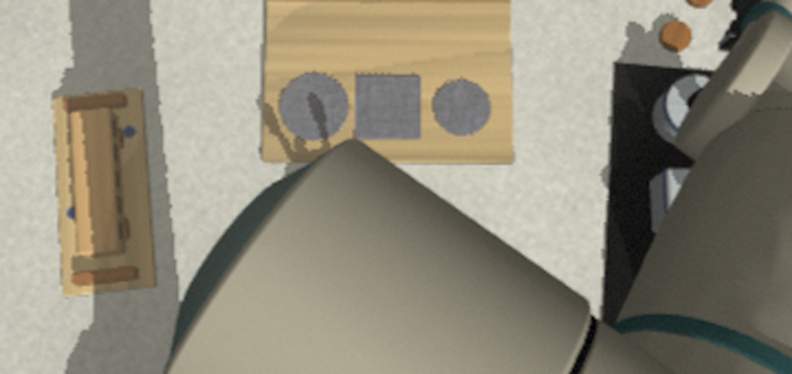

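The bus lies between the stops, with roof corners at about (70,109), (108,106), (118,252) and (77,257). I'll verify its centring, then grasp the round pot.

```bash
python3 - <<'E'
from h import *
im=grab('top')
P=lambda u,v,z:ray(im,u/2.2+90,v/2.2+150,z)[:2].round(4)
b=[P(*q,.056) for q in((70,109),(108,106),(118,252),(77,257))]
s=[P(*q,.010) for q in((53,97),(142,89),(155,286),(64,295))]
print(b,np.mean(b,0),s,np.mean(s,0))
E
```

```text
[array([0.5491, 0.2992]), array([0.5526, 0.2629]), array([0.4133, 0.2437]), array([0.4081, 0.2814])] [0.480775 0.2718  ] [array([0.5719, 0.3307]), array([0.5815, 0.2417]), array([0.3857, 0.2166]), array([0.3757, 0.3038])] [0.4787 0.2732]
```

Emit:
move_arm --steps '[0, 0, 0, 0, 0, -0.015, 0.2, 0, 0, 0, 0, 0, -0.035, 0.2, 0, 0, 0, 0, 0, -0.055, 0.2, 0, 0, 0, 0, 0, -0.07, 0.2, 0, 0, 0, 0, 0, -0.079, 0.2, 0, 0, 0, 0, 0, -0.081, 0.2, 0, 0, 0, 0, 0, -0.081, -0.3, 0, 0, 0, 0, 0, -0.081, -0.8, 0, 0, 0, 0, 0, -0.081, -0.8, 0, 0, 0, 0, 0, -0.081, -0.8]' --squeeze 50

```text
clock: 26.9
position: [0.5638, -0.3043, 0.0853]
ee_rot: [0.001, 0.707, 0.707, 0.0]
contact_force: [0.5, 0.2, 2.1]
width: 0.0202
gripper_force: 48.8
```

The bus is centred within about 2 mm. Now I'll return the round pot to the large pad.

Emit:
move_arm --steps '[0, 0, 0, 0, 0, 0.008, -0.8, 0, 0, 0, 0, 0, 0.025, -0.8, 0, 0, 0, 0, 0, 0.045, -0.8, 0, 0, 0, 0, 0, 0.06, -0.8, 0, 0, 0, 0, 0.012, 0.06, -0.8, 0, 0, 0, 0.001, 0.038, 0.06, -0.8, 0, 0, 0, 0.001, 0.073, 0.06, -0.8, 0, 0, 0, 0.002, 0.108, 0.06, -0.8, 0, 0, 0, 0.002, 0.143, 0.06, -0.8, 0, 0, 0, 0.002, 0.178, 0.06, -0.8]'

```text
clock: 27.9
position: [0.5642, -0.1233, 0.1433]
ee_rot: [-0.001, 0.707, 0.707, -0.0]
contact_force: [-0.8, 0.2, -2.4]
width: 0.0199
gripper_force: 49.2
```

Emit:
move_arm --steps '[0, 0, 0, 0, 0.035, 0, -0.8, 0, 0, 0, 0, 0.07, 0, -0.8, 0, 0, 0, 0.001, 0.105, 0, -0.8, 0, 0, 0, 0.001, 0.14, 0, -0.8, 0, 0, 0, 0.001, 0.17, 0, -0.8, 0, 0, 0, 0.001, 0.187, 0, -0.8, 0, 0, 0, 0.001, 0.193, 0, -0.8, 0, 0, 0, 0.001, 0.193, -0.01, -0.8, 0, 0, 0, 0.001, 0.193, -0.025, -0.8, 0, 0, 0, 0.001, 0.193, -0.038, -0.8]'

```text
clock: 28.9
position: [0.5657, 0.0661, 0.1049]
ee_rot: [-0.0, 0.707, 0.707, -0.001]
contact_force: [0.4, -0.3, -2.4]
width: 0.02
gripper_force: 49.2
```

Emit:
move_arm --steps '[0, 0, 0, 0, 0, -0.003, -0.8, 0, 0, 0, 0, 0, -0.006, -0.8, 0, 0, 0, 0, 0, -0.006, -0.8, 0, 0, 0, 0, 0, -0.006, -0.8, 0, 0, 0, 0, 0, -0.006, -0.8, 0, 0, 0, 0, 0, -0.006, -0.8, 0, 0, 0, 0, 0, -0.006, -0.8, 0, 0, 0, 0, 0, -0.006, -0.8, 0, 0, 0, 0, 0, -0.006, -0.8, 0, 0, 0, 0, 0, -0.006, -0.8]'

```text
clock: 29.9
position: [0.5664, 0.0671, 0.1003]
ee_rot: [0.0, 0.707, 0.707, 0.0]
contact_force: [0.3, -0.1, -2.6]
width: 0.0202
gripper_force: 49.1
```

Emit:
move_arm --steps '[0, 0, 0, 0, 0, -0.002, -0.8, 0, 0, 0, 0, 0, -0.004, -0.8, 0, 0, 0, 0, 0, -0.005, -0.8, 0, 0, 0, 0, 0, -0.005, -0.3, 0, 0, 0, 0, 0, -0.005, 0.1, 0, 0, 0, 0, 0, -0.005, 0.2, 0, 0, 0, 0, 0, -0.005, 0.2, 0, 0, 0, 0, 0, 0.01, 0.2, 0, 0, 0, 0, 0, 0.035, 0.2, 0, 0, 0, 0, 0, 0.06, 0.2]'

```text
clock: 30.9
position: [0.5661, 0.0671, 0.1605]
ee_rot: [-0.0, 0.707, 0.707, -0.0]
contact_force: [0.9, -0.6, 0.0]
width: 0.0512
gripper_force: 0.0
```

Emit:
move_arm --steps '[0, 0, 0, -0.005, -0.02, 0, 0.2, 0, 0, 0, -0.015, -0.058, 0, 0.2, 0, 0, 0, -0.027, -0.103, 0, 0.2, 0, 0, 0, -0.039, -0.148, 0, 0.2, 0, 0, 0, -0.051, -0.193, 0, 0.2, 0, 0, 0, -0.063, -0.238, 0, 0.2, 0, 0, 0, -0.074, -0.283, 0, 0.2, 0, 0, 0, -0.085, -0.325, 0, 0.2, 0, 0, 0, -0.091, -0.351, 0, 0.2, 0, 0, 0, -0.093, -0.362, 0, 0.2]'

```text
clock: 31.9
position: [0.4728, -0.2976, 0.1602]
ee_rot: [0.0, 0.708, 0.706, -0.0]
contact_force: [-1.0, 0.6, 0.1]
width: 0.0513
gripper_force: 0.0
```

Emit:
move_arm --steps '[0, 0, 0, 0, 0, -0.01, 0.2, 0, 0, 0, 0, 0, -0.03, 0.2, 0, 0, 0, 0, 0, -0.045, 0.2, 0, 0, 0, 0, 0, -0.055, 0.2, 0, 0, 0, 0, 0, -0.06, 0.2, 0, 0, 0, 0, 0, -0.06, 0.2, 0, 0, 0, 0, 0, -0.06, 0.2, 0, 0, 0, 0, 0, -0.06, 0.2, 0, 0, 0, 0, 0, -0.06, 0.2, 0, 0, 0, 0, 0, -0.06, 0.2]'

```text
clock: 32.9
position: [0.4736, -0.2951, 0.1008]
ee_rot: [0.0, 0.707, 0.707, 0.0]
contact_force: [0.5, -0.2, 0.2]
width: 0.0511
gripper_force: 0.0
```

```bash
python3 - <<'E'
from h import *
im=grab('scene');cv2.imwrite('pics/c10.png',cv2.resize(im['pixels'][110:330,60:360],None,fx=2.6,fy=2.6,interpolation=cv2.INTER_CUBIC))
s=manip.get_state();print(s['position'],s['clock'])
E
```

```text
[ 0.47354232 -0.29510374  0.10068533] 32.95
```

View pics/c10.png

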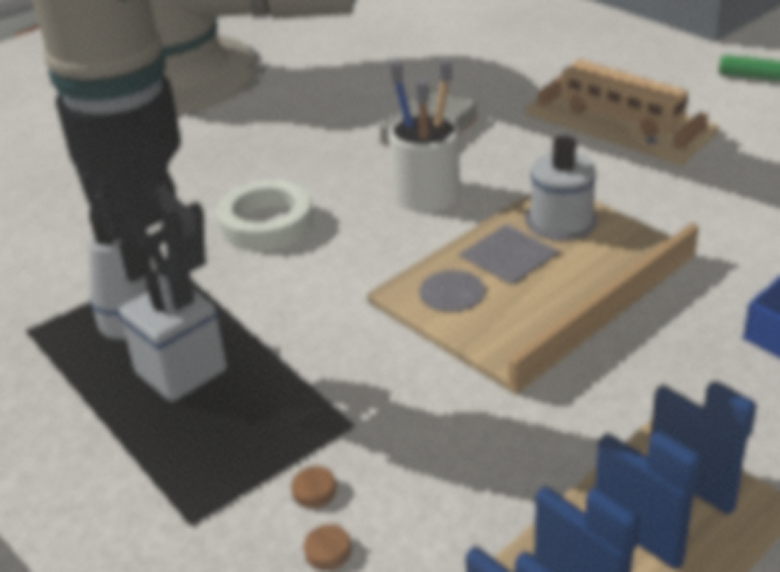

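The round pot is upright on its pad at (562,195), and the gripper is around the square pot's knob. I'll grasp and return it.

Emit:
move_arm --steps '[0, 0, 0, 0, 0, -0.003, 0.2, 0, 0, 0, 0, 0, -0.006, 0.2, 0, 0, 0, 0, 0, -0.006, 0.2, 0, 0, 0, 0, 0, -0.006, -0.3, 0, 0, 0, 0, 0, -0.006, -0.8, 0, 0, 0, 0, 0, -0.006, -0.8, 0, 0, 0, 0, 0, -0.006, -0.8, 0, 0, 0, 0, 0, -0.006, -0.8, 0, 0, 0, 0, 0, 0.004, -0.8, 0, 0, 0, 0, 0, 0.02, -0.8]' --squeeze 50

```text
clock: 33.95
position: [0.4726, -0.2941, 0.1196]
ee_rot: [-0.002, 0.707, 0.707, -0.0]
contact_force: [0.2, -0.4, -2.5]
width: 0.0201
gripper_force: 49.1
```

Emit:
move_arm --steps '[0, 0, 0, 0, 0, 0.02, -0.8, 0, 0, 0, 0, 0, 0.035, -0.8, 0, 0, 0, 0.003, 0.01, 0.035, -0.8, 0, 0, 0, 0.01, 0.03, 0.035, -0.8, 0, 0, 0, 0.019, 0.057, 0.035, -0.8, 0, 0, 0, 0.028, 0.085, 0.035, -0.8, 0, 0, 0, 0.037, 0.113, 0.035, -0.8, 0, 0, 0, 0.046, 0.141, 0.035, -0.8, 0, 0, 0, 0.055, 0.169, 0.035, -0.8, 0, 0, 0, 0.064, 0.197, 0.035, -0.8]'

```text
clock: 34.95
position: [0.5369, -0.0956, 0.1544]
ee_rot: [-0.001, 0.707, 0.707, -0.0]
contact_force: [0.2, -0.2, -1.6]
width: 0.0199
gripper_force: 49.1
```

Emit:
move_arm --steps '[0, 0, 0, 0.009, 0.028, 0, -0.8, 0, 0, 0, 0.018, 0.056, 0, -0.8, 0, 0, 0, 0.025, 0.078, 0, -0.8, 0, 0, 0, 0.0285, 0.089, 0, -0.8, 0, 0, 0, 0.0285, 0.0905, -0.008, -0.8, 0, 0, 0, 0.0285, 0.0905, -0.02, -0.8, 0, 0, 0, 0.0285, 0.0905, -0.03, -0.8, 0, 0, 0, 0.0285, 0.0905, -0.036, -0.8, 0, 0, 0, 0.0285, 0.0905, -0.036, -0.8, 0, 0, 0, 0.0285, 0.0905, -0.036, -0.8]'

```text
clock: 35.95
position: [0.5659, -0.008, 0.1191]
ee_rot: [-0.0, 0.707, 0.707, -0.0]
contact_force: [0.6, -1.4, -3.1]
width: 0.0203
gripper_force: 49.2
```

Emit:
move_arm --steps '[0, 0, 0, 0.0005, 0.0005, -0.006, -0.8, 0, 0, 0, 0.0005, 0.0005, -0.01, -0.8, 0, 0, 0, 0.0005, 0.0005, -0.013, -0.8, 0, 0, 0, 0.0005, 0.0005, -0.014, -0.8, 0, 0, 0, 0.0005, 0.0005, -0.014, -0.3, 0, 0, 0, 0.0005, 0.0005, -0.014, 0.2, 0, 0, 0, 0.0005, 0.0005, -0.014, 0.2, 0, 0, 0, 0.0005, 0.0005, 0.005, 0.2, 0, 0, 0, 0.0005, 0.0005, 0.03, 0.2, 0, 0, 0, 0.0005, 0.0005, 0.055, 0.2]'

```text
clock: 36.95
position: [0.5663, -0.0069, 0.175]
ee_rot: [-0.0, 0.707, 0.707, -0.0]
contact_force: [1.2, -1.0, 0.4]
width: 0.0514
gripper_force: 0.0
```

Emit:
move_arm --steps '[0, 0, 0, -0.015, -0.023, 0, 0.2, 0, 0, 0, -0.037, -0.056, 0, 0.2, 0, 0, 0, -0.062, -0.094, 0, 0.2, 0, 0, 0, -0.087, -0.132, 0, 0.2, 0, 0, 0, -0.112, -0.17, 0, 0.2, 0, 0, 0, -0.137, -0.208, 0, 0.2, 0, 0, 0, -0.16, -0.243, 0, 0.2, 0, 0, 0, -0.175, -0.269, 0, 0.2, 0, 0, 0, -0.1815, -0.2785, 0, 0.2, 0, 0, 0, -0.1815, -0.2785, 0, 0.2]'

```text
clock: 37.95
position: [0.3845, -0.2864, 0.1745]
ee_rot: [0.0, 0.708, 0.706, 0.0]
contact_force: [0.3, 0.4, -0.7]
width: 0.0513
gripper_force: 0.0
```

Emit:
move_arm --steps '[0, 0, 0, 0, 0, -0.01, 0.2, 0, 0, 0, 0, 0, -0.025, 0.2, 0, 0, 0, 0, 0, -0.035, 0.2, 0, 0, 0, 0, 0, -0.04, 0.2, 0, 0, 0, 0, 0, -0.04, 0.2, 0, 0, 0, 0, 0, -0.04, 0.2, 0, 0, 0, 0, 0, -0.04, 0.2, 0, 0, 0, 0, 0, -0.04, 0.2, 0, 0, 0, 0, 0, -0.04, 0.2, 0, 0, 0, 0, 0, -0.04, 0.2]'

```text
clock: 38.95
position: [0.3849, -0.2856, 0.1346]
ee_rot: [0.0, 0.707, 0.707, 0.0]
contact_force: [0.0, -0.3, 0.8]
width: 0.0514
gripper_force: 0.0
```

Emit:
move_arm --steps '[0, 0, 0, 0, 0, -0.01, 0.2, 0, 0, 0, 0, 0, -0.02, 0.2, 0, 0, 0, 0, 0, -0.024, 0.2, 0, 0, 0, 0, 0, -0.024, 0.2, 0, 0, 0, 0, 0, -0.024, -0.3, 0, 0, 0, 0, 0, -0.024, -0.8, 0, 0, 0, 0, 0, -0.024, -0.8, 0, 0, 0, 0, 0, -0.024, -0.8, 0, 0, 0, 0, 0, -0.024, -0.8, 0, 0, 0, 0, 0, -0.024, -0.8]' --squeeze 50

```text
clock: 39.95
position: [0.385, -0.2856, 0.1106]
ee_rot: [0.0, 0.707, 0.707, -0.0]
contact_force: [-1.1, -1.0, 1.0]
width: 0.0199
gripper_force: 48.9
```

Emit:
move_arm --steps '[0, 0, 0, 0, 0, 0.008, -0.8, 0, 0, 0, 0, 0, 0.025, -0.8, 0, 0, 0, 0, 0, 0.045, -0.8, 0, 0, 0, 0, 0, 0.06, -0.8, 0, 0, 0, 0.009, 0.01, 0.06, -0.8, 0, 0, 0, 0.024, 0.027, 0.06, -0.8, 0, 0, 0, 0.042, 0.047, 0.06, -0.8, 0, 0, 0, 0.06, 0.068, 0.06, -0.8, 0, 0, 0, 0.079, 0.089, 0.06, -0.8, 0, 0, 0, 0.097, 0.109, 0.06, -0.8]'

```text
clock: 40.95
position: [0.4825, -0.1742, 0.1695]
ee_rot: [-0.001, 0.707, 0.707, 0.0]
contact_force: [0.4, -0.3, -1.2]
width: 0.0201
gripper_force: 49.0
```

Emit:
move_arm --steps '[0, 0, 0, 0.018, 0.02, 0, -0.8, 0, 0, 0, 0.036, 0.041, 0, -0.8, 0, 0, 0, 0.054, 0.061, 0, -0.8, 0, 0, 0, 0.07, 0.079, 0, -0.8, 0, 0, 0, 0.08, 0.091, 0, -0.8, 0, 0, 0, 0.0845, 0.096, -0.01, -0.8, 0, 0, 0, 0.0845, 0.096, -0.025, -0.8, 0, 0, 0, 0.0845, 0.096, -0.036, -0.8, 0, 0, 0, 0.0845, 0.096, -0.036, -0.8, 0, 0, 0, 0.0845, 0.096, -0.036, -0.8]'

```text
clock: 41.95
position: [0.5659, -0.0808, 0.1339]
ee_rot: [-0.0, 0.707, 0.707, -0.0]
contact_force: [-0.6, -0.8, -1.0]
width: 0.02
gripper_force: 49.0
```

Emit:
move_arm --steps '[0, 0, 0, 0.0005, 0.0005, -0.006, -0.8, 0, 0, 0, 0.0005, 0.0005, -0.01, -0.8, 0, 0, 0, 0.0005, 0.0005, -0.0125, -0.8, 0, 0, 0, 0.0005, 0.0005, -0.013, -0.8, 0, 0, 0, 0.0005, 0.0005, -0.013, -0.3, 0, 0, 0, 0.0005, 0.0005, -0.013, 0.2, 0, 0, 0, 0.0005, 0.0005, -0.013, 0.2, 0, 0, 0, 0.0005, 0.0005, 0.005, 0.2, 0, 0, 0, 0.0005, 0.0005, 0.03, 0.2, 0, 0, 0, 0.0005, 0.0005, 0.055, 0.2]'

```text
clock: 42.95
position: [0.5667, -0.0798, 0.1898]
ee_rot: [-0.0, 0.707, 0.707, -0.0]
contact_force: [0.9, -0.2, 0.6]
width: 0.0516
gripper_force: 0.0
```

Emit:
move_arm --steps '[0, 0, 0, -0.012, -0.02, 0.01, 0.2, 0, 0, 0, -0.03, -0.055, 0.02, 0.2, 0, 0, 0, -0.05, -0.095, 0.02, 0.2, 0, 0, 0, -0.07, -0.135, 0.02, 0.2, 0, 0, 0, -0.09, -0.175, 0.02, 0.2, 0, 0, 0, -0.11, -0.215, 0.02, 0.2, 0, 0, 0, -0.13, -0.25, 0.02, 0.2, 0, 0, 0, -0.145, -0.28, 0.02, 0.2, 0, 0, 0, -0.155, -0.295, 0.02, 0.2, 0, 0, 0, -0.155, -0.295, 0.02, 0.2]'

```text
clock: 43.95
position: [0.4107, -0.3772, 0.2093]
ee_rot: [0.0, 0.708, 0.706, -0.0]
contact_force: [1.2, 0.2, -0.4]
width: 0.0509
gripper_force: 0.0
```

```bash
python3 - <<'E'
from h import *
im=grab('top');a=cv2.resize(im['pixels'][135:285,105:335],None,fx=3.4,fy=3.4,interpolation=cv2.INTER_CUBIC);cv2.imwrite('pics/c11.png',a)
P=lambda X:((proj(im,X)-[105,135])*3.4).round()
for y,r,h in((.068,.03,.085),(-.006,.027,.097),(-.08,.026,.113)): print(P([.566,y,h]))
im=grab('scene');cv2.imwrite('pics/c12.png',cv2.resize(im['pixels'][90:270,180:400],None,fx=3.2,fy=3.2,interpolation=cv2.INTER_CUBIC))
s=manip.get_state();print(s['position'],s['clock'])
E
```

```text
[428. 187.]
[550. 184.]
[676. 179.]
[ 0.41189292 -0.37473414  0.2092735 ] 44.05
```

View pics/c11.png

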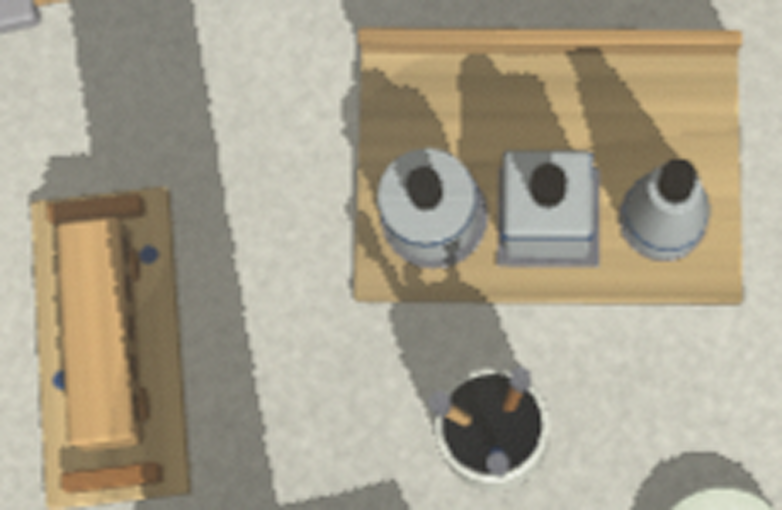

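View pics/c12.png

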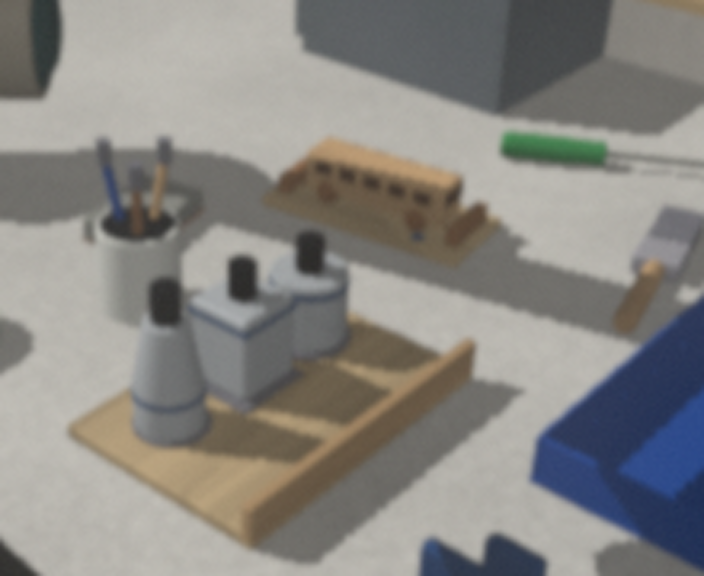

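All the knobs are within 3 px (about 2 mm) of where they should be for centred pots. The bus sits between the stops and the cup is unmoved, so I'm handing in.

```bash
python3 -c "
from rig import manip
print(manip.sign_off())"
```

```text
the job is handed in; nothing more can be done
None
```

I handed the job in at about 44 s on the clock. The bus is on its wheels about 2 mm from the stand's middle, each pot is upright within about 2 mm of its pad's centre, and the cup of brushes is where it was; sign-off returned no verdict.

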